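Lock a sprung access panel with a quarter-turn stud

TASK

Take the orange-winged quarter-turn stud from its wooden stand, put its hammer head through the hole in the green housing's sprung panel and feel for the slot beneath, which lies a few millimetres off centre. Press it in against the spring, turn it a quarter turn clockwise to the stop, let it spring back into its notch so that it holds the panel down, and let go. Feel your way: the stud must never bear on the housing, slot or stop with 60 N or more, and leave the drink can, the step block and the key wallet alone.

Things in the scene. Friction and masses are not known exactly. Their poses are not given: they have to be found in the camera images.
- stud: Loose stud, 120 g, hanging upright in the stand. Origin: centre of the underside of its steel flange (62 mm across, 4 mm thick); z up. Orange wing to grip: 42 mm long (x), 12 mm thick (y), z = 4 to 34 mm. Below the flange a 9.6 mm shank and a brass hammer head 24 mm (x) by 10 mm (y), its top at z = -19 mm. Wing and head are parallel; a half turn makes no difference.
- stud_nose (a point): Lowest point of the stud, 30 mm below its origin: the head's nose, tapering from 24 x 10 mm at z = -25 mm to 22 x 8 mm at z = -30 mm.
- stand: Fixed wooden block 66 x 66 x 50 mm with an upright 30 mm square bore through its middle; origin: centre of its underside. The stud hangs in the bore, its flange on the block's top, at any yaw.
- housing: Fixed green box, 120 mm (x) by 150 mm (y), 165 mm over its feet; origin: centre of its underside, z up. Guide screw heads at the panel's corners reach z = 71 mm. To turn, the stud's flange underside must be pressed to z <= 61 mm; it turns only clockwise seen from above, 90 degrees (a few more by its play) to a solid stop. Let up there, it rises into a 4 mm notch and rests at z = 65 mm.
- receptacle (a point): Nominal middle of the steel receptacle plate's top face, 51 mm above the housing's origin, on its axis. The true slot, 26 mm (along the housing's x) by 12 mm, is up to 4.5 mm off this point along x and along y, anew each time; 8 N of friction holds it. The nose drops in within about 2 mm; 13 mm below where it lands on the plate the flange meets the free panel.
- panel (a joint): How far the panel is pressed down, m: 0 free (top face 68 mm above the housing's origin), 0.009 fully down on a hard stop. Its spring pushes back with 6 N at 0, 8 N at 0.003 (locked), 12 N at 0.007, 14 N at 0.009.
- panel_hole (a point): Centre of the round 43 mm hole in the grey panel (118 x 148 x 4 mm), at its top face, on the housing's axis; rides with the panel. White marks beside the hole lie along the slot (housing's x), red marks across it (where the wing points when locked).
- can: Loose bystander: empty drink can standing upright, 66 mm across, 168 mm high; origin: centre of its underside.
- step: Loose bystander: grey steel step block, 50 x 68 x 58 mm; origin: centre of its underside.
- wallet: Loose bystander: small flat black and blue wallet of keys, 32 x 88 x 11 mm; origin: centre of its underside.
There are look-alikes about, which are no part of the job. What is shaped like the stud but purple is not meant.

How it is judged (in metres and radians):
On the way, in this order (a step that is already met when the one before it is completed fails the run):
1. the stud is lifted clear of its stand (z of stud in the frame of stand above 0.085 m), for 0.1 s.
2. the head is through the slot, in line with it, and the flange has met the panel (horizontal distance between stud and housing below 0.011 m and z of stud in the frame of housing below 0.0685 m and angle between the x axis of stud and the x axis of housing, either way round below 0.25 rad), for 0.05 s.
3. the stud is pressed in under the cams and turned across the slot (horizontal distance between stud and housing below 0.011 m and value of joint panel above 0.005 m and angle between the x axis of stud and the y axis of housing, either way round below 0.3 rad), for 0.05 s.
At the end, for the whole second after the job is handed in: Stud upright (0.1 rad), released, at rest, within 11 mm of the housing's axis, wing along the housing's y (0.2 rad), risen into its notch: flange underside 63.2 to 66.8 mm above the housing's base, panel held down 1.2 to 5.5 mm (horizontal distance between stud and housing below 0.011 m and angle between the x axis of stud and the y axis of housing, either way round below 0.2 rad and angle between stud's own z axis and vertical below 0.1 rad and z of stud in the frame of housing between 0.0632 and 0.0668 m and value of joint panel between 0.0012 and 0.0055 m and linear speed of stud below 0.01 m/s); the robot touches nothing.
It fails at once if the stud presses or knocks on the housing, its panel or receptacle with more than 60 N in all its contacts together (contact force between stud and housing above 60 N).
It fails at once if the can, the step block or the key wallet is moved more than 15 mm (distance of any of can, step, wallet from where it was at the start of the episode above 0.015 m).
It also fails if it takes over 67 s, if anything falls off the work surface, if the arm or the gripper's body presses on something with over 40 N, if the wrist force passes 120 N, or if a joint passes its speed limit or range.

ROBOT

A 6-joint arm with a two-finger parallel gripper is mounted at the origin on a cart in front of the work surface, level with it; the furniture and walls round the work are solid. World frame = base frame: x ahead of the robot, y to its left, z up, the work surface at z = 0. Lengths are in m, angles in degrees, forces in N, time in s.
With the tool pointing down it reaches from about 0.25 to 0.725 m from the base axis. Payload 9.7 kg.
Tool frame: the origin (TCP) lies midway between the tips of the shut fingers; the grasp point (between the pads) lies 19 mm behind it; z points along the fingers, y is the line along which they close (so a half turn about z gives the same grasp; the last joint's range is limited). The gripper opens to 85 mm and grips with 20 to 120 N. Pads are 22 mm wide; open, the fingers measure 114 mm over their backs; the gripper's body (76 mm by 85 mm) begins 54 mm behind the grasp point. The pads swing forward as they close: fully open they stand 13 mm farther back than shut.
Start: joints at [-63.255, 4.979, 10.078, 95.1, 0, 90], TCP at [0.248, -0.491, 0.231] pointing down, gripper open.
Joint ranges: [-179.16, 179.16], [-48.56, 103.87], [-65.8, 70.77], [-126.05, 130.52], [-82.76, 87.17], [-180, 180]. Speed limits (degrees/s): [127.2, 127.2, 147.25, 180, 180, 180].

INTERFACE

Orientations are given as [roll, pitch, yaw] about the fixed x, y, z axes, in that order (R = Rz(yaw) Ry(pitch) Rx(roll)).
In Python, from workcell import * gives the robot as it stands.
- The arm moves only by the tool servo_tool, never from a script. Its argument "moves" is a list of rows, each a list of 4 numbers: the shift along the world's x, y, z in parts of the range, where 1.0 means 60 cm, then the turn about the world's z in a scale on which 1.0 is pi rad. A call has 1 to 20 rows; each row is the pose to reach, as a shift and turn from the pose commanded when the call began; what a row does not reach only later rows make up. A row lasts 1/12 s, in which the tool goes at most 41.7 mm and 7.16 degrees, less where a joint would pass 70% of its speed; a pose out of reach is approached as far as the arm can. A call with a gripper value outside its range is refused whole. "claw" is the closure, from 0 (fully open) to 1 (shut), set as the call begins (left out, the last holds). The fingers move at their own pace and stop on an object; "force" is the grip in N (left out, the last holds). Time passes only in rows, so rows that repeat a pose let the fingers close. It gives the time, the measured TCP pose, the force, the opening and the grip force at its end, in the units of the state.
- get_obs(): the state, without advancing time (a new reading comes with each control period).
- camera(name): name is "scene" or "top" or "wrist"; returns the picture (400x640x3 uint8, red, green, blue); there is no depth.
- get_calibration(name): a dict with "fx", "fy", "cx", "cy" (pixels), "rvec" (rotation vector, rad) and "tvec" (3), from world to camera coordinates, as OpenCV has them; the wrist camera has in their place "tool_from_camera" (4x4, takes a point from camera to tool coordinates, whose origin is the TCP and whose axes are the flange's). Camera axes: x right, y down, z forward; pixel columns grow to the right and rows downward; lengths in m; the calibration is good to about 2 mm. A picture is of the moment at which its call begins: read the wrist's pose just before it. get_calibration takes no time and is no camera call.
- job_done(): hands the job in; it is judged then, once.
The state is a dict: "time": time; "q": joint angles; "qd": joint speeds; "joint_efforts": joint torques, N m; "ee_pos": TCP position; "tcp_rot": TCP orientation; "wrist_force": force on the tool from outside, world axes, zero at the start; "torque": the same for the moment, N m; "opening": finger opening in m; "grasp_force": force on a finger pad.
Only numpy, scipy, OpenCV 4.12 (cv2) and the standard library are available. Lean on these libraries where they do the work, as an engineer would, in place of code of your own. Each camera call takes 0.05 s, during which the arm holds its last target. There are 200 camera calls.

## Working session

There is one attempt and no reset: what is moved stays moved. The work goes in short steps, Python scripts to look and compute and a tool call to move; the robot and the scene stay as the last step left them, time stands still between calls to the robot, and variables do not carry over. Pictures are saved under pics/ and viewed, at most 10 in all, crops included, and the job is handed in when it is done.

Besides the shell and the picture viewer there is one more tool, called after "Request:" as name(argument=value, ...) on one line, values as JSON. servo_tool: Moves the arm, as the interface text tells. Its arguments: {"type":"object","properties":{"moves":{"type":"array","items":{"type":"array","items":{"type":"number"}}},"claw":{"type":"number"},"force":{"type":"number"}},"required":["moves"]}

```bash
mkdir -p pics; ls
python3 - <<'E'
from workcell import *
import cv2
o=get_obs();print(o)
for n in("scene","top"):
    im=camera(n);cv2.imwrite(f"pics/{n}0.png",im[:,:,::-1]);c=get_calibration(n);print(n,c)
print(get_calibration("wrist"))
a=cv2.imread("pics/scene0.png");b=cv2.imread("pics/top0.png")
E
```

```text
pics
{'time': 0.0, 'q': array([-6.32550507e+01,  5.00963942e+00,  1.00350313e+01,  9.51007485e+01,
       -9.27214476e-04,  9.00008114e+01]), 'qd': array([ 0.06676413, -0.00365443, -0.05395412, -0.05564159,  0.05796863,
        0.0290883 ]), 'joint_efforts': array([-3.30603802e-05, -5.20389855e+01,  4.64800358e+01,  1.62167352e-02,
        4.97034171e-05,  1.57092677e-05]), 'ee_pos': array([ 0.24740024, -0.490951  ,  0.23060227]), 'tcp_rot': array([-1.79924643e+02,  9.28280904e-04,  2.67441391e+01]), 'wrist_force': array([ 0.41217126, -1.14384624, -0.33179593]), 'torque': array([ 0.00878719,  0.06981309, -0.04004992]), 'grasp_force': 0.0, 'opening': 0.08553425831545149}
scene {'fx': 514.6864364268928, 'fy': 514.6864364268928, 'cx': 316.1641330796082, 'cy': 201.08146169108517, 'rvec': array([ 1.2006129 , -2.04303888,  1.12629905]), 'tvec': array([0.42474751, 0.23434062, 0.8738133 ])}
top {'fx': 391.09547386833464, 'fy': 391.09547386833464, 'cx': 322.99495350791636, 'cy': 201.59940496318828, 'rvec': array([ 2.15617064, -2.14329955,  0.13289682]), 'tvec': array([0.19173647, 0.5472046 , 0.8639999 ])}
{'fx': 306.80979338911277, 'fy': 306.80979338911277, 'cx': 320.47224070096195, 'cy': 201.4056668715466, 'tool_from_camera': array([[-5.95282042e-05, -9.63822016e-01, -2.66546654e-01,
         6.81458306e-02],
       [ 9.99999991e-01, -8.97183450e-05,  1.01086666e-04,
         1.50682228e-03],
       [-1.21343679e-04, -2.66546645e-01,  9.63822012e-01,
        -1.42484755e-01],
       [ 0.00000000e+00,  0.00000000e+00,  0.00000000e+00,
         1.00000000e+00]])}
```

View pics/scene0.png

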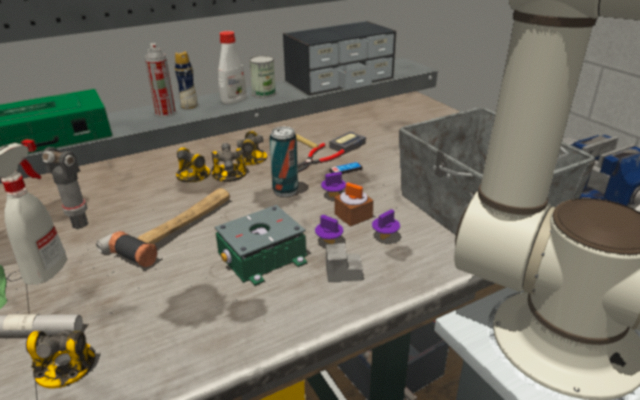

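View pics/top0.png

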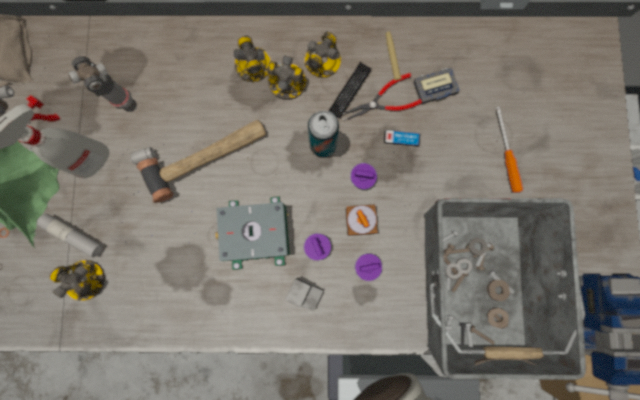

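The scene shows the green housing at scene (260,243) and top (252,231). The orange-winged stud on its stand is at scene (354,190) and top (362,219). The purple decoys are around it, with the can at top (322,130) and the step at top (306,292). White marks lie vertically and red ones horizontally in the top view.

```bash
cat > h.py <<'E'
from workcell import *
import cv2, numpy as np
from scipy.spatial.transform import Rotation as R
def cam(name,o=None):
    c=get_calibration(name)
    K=np.array([[c['fx'],0,c['cx']],[0,c['fy'],c['cy']],[0,0,1]])
    if name=='wrist':
        T=np.eye(4);T[:3,:3]=R.from_euler('xyz',o['tcp_rot'],degrees=True).as_matrix();T[:3,3]=o['ee_pos']
        T=T@c['tool_from_camera'];return K,T[:3,:3],T[:3,3]
    A=R.from_rotvec(c['rvec']).as_matrix();return K,A.T,-A.T@c['tvec']
def ray(C,px):
    K,A,p=C;d=A@np.linalg.solve(K,[px[0],px[1],1]);return p,d/np.linalg.norm(d)
def plane(C,px,z):
    p,d=ray(C,px);return p+d*(z-p[2])/d[2]
def tri(Cs,pxs):
    M=0;b=0;rs=[ray(C,x) for C,x in zip(Cs,pxs)]
    for p,d in rs:
        P=np.eye(3)-np.outer(d,d);M=M+P;b=b+P@p
    x=np.linalg.solve(M,b);return x,max(np.linalg.norm(np.cross(x-p,d)) for p,d in rs)
def proj(C,X):
    K,A,p=C;u=K@(A.T@(np.array(X)-p));return u[:2]/u[2]
def blobs(im,lo,hi,box,amin=8):
    "hsv mask in box(x0,y0,x1,y1) -> centroid, area, minAreaRect"
    hsv=cv2.cvtColor(im,cv2.COLOR_RGB2HSV);m=cv2.inRange(hsv,np.array(lo),np.array(hi))
    k=np.zeros_like(m);x0,y0,x1,y1=box;k[y0:y1,x0:x1]=m[y0:y1,x0:x1]
    cs,_=cv2.findContours(k,cv2.RETR_EXTERNAL,cv2.CHAIN_APPROX_NONE);out=[]
    for c in cs:
        b=np.zeros_like(k);cv2.drawContours(b,[c],-1,1,-1);b=b*(k>0);ys,xs=np.nonzero(b)
        if len(xs)<amin: continue
        w,v=np.linalg.eigh(np.cov(np.stack([xs,ys])))
        out.append((np.array([xs.mean(),ys.mean()]),len(xs),v[:,1],c.reshape(-1,2)))
    return sorted(out,key=lambda t:-t[1])
E
python3 - <<'E'
from h import *
T=cv2.imread('pics/top0.png')[:,:,::-1].copy();S=cv2.imread('pics/scene0.png')[:,:,::-1].copy()
CT,CS=cam('top'),cam('scene')
OR=((5,150,120),(18,255,255))
bt=blobs(T,*OR,(340,195,385,245));bs=blobs(S,*OR,(335,175,375,225))
for b in bt[:2]+bs[:2]:print(b[:3])
X,r=tri([CT,CS],[bt[0][0],bs[0][0]]);print('stud wing',X,r)
a=plane(CT,bt[0][0]+5*bt[0][2],X[2])-plane(CT,bt[0][0]-5*bt[0][2],X[2]);print('wing yaw',np.degrees(np.arctan2(a[1],a[0])))
for nm,lo,hi in(('red',(0,90,90),(8,255,255)),('red2',(170,90,90),(180,255,255)),('white',(0,0,175),(180,60,255))):
    for b in blobs(T,lo,hi,(222,205,285,262),2):print('top',nm,b[:3])
    for b in blobs(S,lo,hi,(217,208,305,265),2):print('sc',nm,b[:3])
a=cv2.resize(T[195:270,205:295],None,fx=4.4,fy=4.4,interpolation=2);b=cv2.resize(S[200:285,210:310],None,fx=4,fy=4,interpolation=2)
H=max(a.shape[0],b.shape[0]);p=lambda i:np.pad(i,((0,H-i.shape[0]),(0,0),(0,0)))
cv2.imwrite('pics/c1.png',np.hstack([p(a),p(b)])[:,:,::-1])
E
```

```text
(array([362.18181818, 218.77777778]), 99, array([0.49359649, 0.86969104]))
(array([350.35714286, 231.78571429]), 14, array([-0.75098979, -0.66031381]))
(array([353.38235294, 190.08333333]), 204, array([-0.85039501, -0.52614478]))
(array([351.21052632, 206.52631579]), 19, array([-0.99999947,  0.00102775]))
stud wing [0.50473034 0.10940544 0.06989703] 0.001469588920765925
wing yaw -150.72142978639047
top red (array([229., 233.]), 3, array([1., 0.]))
top red (array([272., 229.]), 3, array([1., 0.]))
sc red (array([238.42857143, 235.42857143]), 7, array([-0.96991751,  0.2434338 ]))
sc red (array([278.83333333, 220.33333333]), 6, array([-0.96746674,  0.25299824]))
top white (array([255.2970297 , 231.15841584]), 101, array([-0.0959283 ,  0.99538825]))
top white (array([246.08333333, 232.75      ]), 12, array([0.06329592, 0.9979948 ]))
top white (array([279., 261.]), 3, array([1., 0.]))
top white (array([252., 253.]), 3, array([0., 1.]))
sc white (array([261.32258065, 230.83870968]), 31, array([-0.98028072, -0.19761   ]))
sc white (array([270.5, 238.5]), 10, array([0.70710678, 0.70710678]))
sc white (array([300. , 258.5]), 6, array([1., 0.]))
sc white (array([226.5, 252.5]), 6, array([0.31622777, 0.9486833 ]))
sc white (array([248.4, 217.2]), 5, array([0.31622777, 0.9486833 ]))
sc white (array([217. , 216.5]), 2, array([0., 1.]))
sc white (array([247.5, 212. ]), 2, array([1., 0.]))
```

View pics/c1.png

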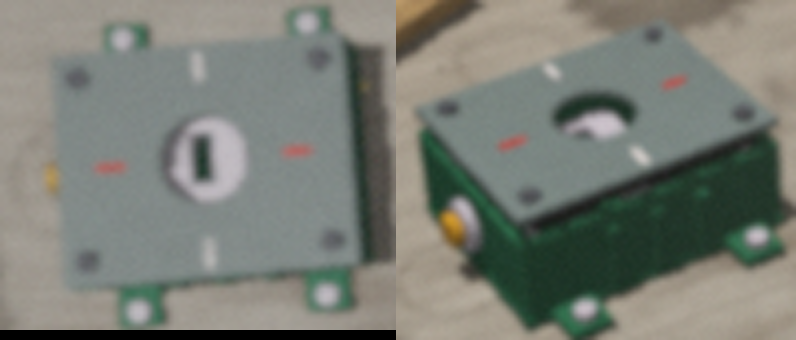

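The marks and panel are clear. The slot shows at about top (251,231), left of the hole's middle. The wing's height, 0.070, is right. I'm moving over the stud for a wrist view.

Careful with the scale: shifts go in shares of 60 cm and turns go in shares of pi rad. That gives: 60 cm is 1, 25.5 cm is 0.425, 0.045 rad is 0.0143.

Request:
servo_tool(moves=[[0.425, 1, -0.0333, 0.0143], [0.425, 1, -0.0333, 0.0143], [0.425, 1, -0.0333, 0.0143], [0.425, 1, -0.0333, 0.0143], [0.425, 1, -0.0333, 0.0143], [0.425, 1, -0.0333, 0.0143], [0.425, 1, -0.0333, 0.0143], [0.425, 1, -0.0333, 0.0143], [0.425, 1, -0.0333, 0.0143], [0.425, 1, -0.0333, 0.0143], [0.425, 1, -0.0333, 0.0143], [0.425, 1, -0.0333, 0.0143], [0.425, 1, -0.0333, 0.0143], [0.425, 1, -0.0333, 0.0143], [0.425, 1, -0.0333, 0.0143], [0.425, 1, -0.0333, 0.0143], [0.425, 1, -0.0333, 0.0143], [0.425, 1, -0.0333, 0.0143], [0.425, 1, -0.0333, 0.0143], [0.425, 1, -0.0333, 0.0143]], claw=0.35, force=60)

```text
time: 1.77
ee_pos: [0.5022, 0.108, 0.2114]
tcp_rot: [180.0, 0.0, 29.3]
wrist_force: [0.8, -0.2, -0.1]
opening: 0.0554
grasp_force: 0.0
```

Run:
```python
from h import *
o=get_obs();W=camera('wrist');cv2.imwrite('pics/w1.png',W[:,:,::-1]);np.save('w1.npy',np.r_[o['ee_pos'],o['tcp_rot']])
C=cam('wrist',o);print(o['time'],o['ee_pos'],o['tcp_rot'],o['opening'],o['wrist_force'])
for b in blobs(W,(5,150,120),(18,255,255),(150,50,500,399))[:3]:
    ang=[]
    v=plane(C,b[0]+10*b[2],.084)-plane(C,b[0]-10*b[2],.084)
    print(b[:3],plane(C,b[0],.084),np.degrees(np.arctan2(v[1],v[0])))
CT,CS=cam('top'),cam('scene')
rL,_=tri([CT,CS],[(229.7,233),(238.4,235.4)]);rR,_=tri([CT,CS],[(272.3,229.3),(278.8,220.3)]);print(rL,rR,_)
w1=plane(CT,(250,210),.068);w2=plane(CT,(252.5,252.7),.068);print(w1,w2,(w1+w2)/2,(rL+rR)/2)
print(plane(CT,(251.1,230.7),.051))
print('can/step',plane(CT,(322,122),.168),plane(CT,(306,292),.05))
```

```text
1.7667 [0.50224596 0.10797989 0.21136659] [1.79993521e+02 8.25271733e-03 2.92698265e+01] 0.05535127376147225 [ 0.78605779 -0.20251849 -0.13896068]
(array([322.18      , 185.41538462]), 650, array([-0.02275384,  0.9997411 ])) [0.51105908 0.10934808 0.084     ] -151.92331484701677
[0.47179914 0.40153439 0.06736212] [0.4806452  0.30780649 0.06733275] 0.0018375793329891445
[0.52222102 0.35662518 0.068     ] [0.42830792 0.3482378  0.068     ] [0.47526447 0.35243149 0.068     ] [0.47622217 0.35467044 0.06734743]
[0.47730864 0.35603631 0.051     ]
can/step [0.69078729 0.1969691  0.168     ] [0.34326981 0.2310252  0.05      ]
```

View pics/w1.png

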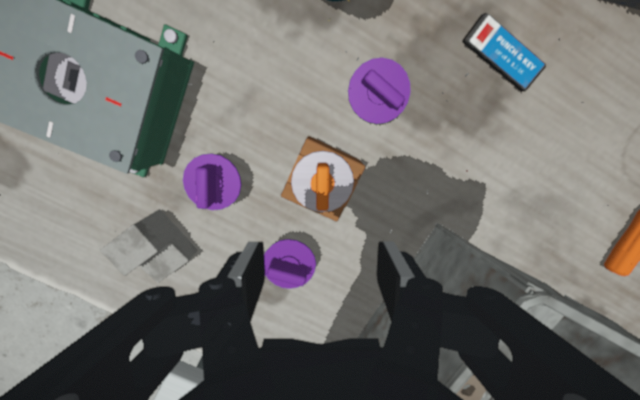

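The wrist view shows the stud below with its flange disc at about (322,181). Its wing runs vertically, so it's in line with the tool, and part of it is shaded. Next I'll refine with the full wing and the flange disc.

Run:
```python
from h import *
W=cv2.imread('pics/w1.png')[:,:,::-1].copy();s=np.load('w1.npy');o=dict(ee_pos=s[:3],tcp_rot=s[3:]);C=cam('wrist',o)
box=(285,130,360,225)
for b in blobs(W,(5,150,40),(20,255,255),box)[:3]:
    c=b[3];print('wing',b[:3],c.min(0),c.max(0))
    # top face centre: in shaded+lit; use rows extents at z .084
    v=plane(C,b[0]+10*b[2],.08)-plane(C,b[0]-10*b[2],.08);print(plane(C,b[0],.08),np.degrees(np.arctan2(v[1],v[0])))
# disc: outline of everything inside brown square that is not brown
hsv=cv2.cvtColor(W,cv2.COLOR_RGB2HSV)
for b in blobs(W,(100,0,60),(180,70,255),box)[:3]:
    h=cv2.convexHull(b[3].astype(np.int32));e=cv2.fitEllipse(h);print('disc',b[1],e,plane(C,e[0],.054))
for b in blobs(W,(0,0,60),(180,55,255),box)[:3]:
    h=cv2.convexHull(b[3].astype(np.int32));e=cv2.fitEllipse(h);print('disc2',b[1],e,plane(C,e[0],.054))
print(hsv[181,296:350:6],hsv[205,322],hsv[170,322])
print(proj(C,[.504,.109,.084]),proj(C,[.504,.109,.054]))
for n,lo,hi in(('red',(0,120,120),(6,255,255)),('red2',(172,120,120),(180,255,255)),('white',(0,0,200),(180,30,255))):
    for b in blobs(W,lo,hi,(0,0,165,170),10):print(n,b[0],b[1],plane(C,b[0],.068))
```

```text
wing (array([322.21686747, 185.64909639]), 664, array([-0.02097301,  0.99978004])) [312 164] [333 209]
[0.51012433 0.10875805 0.08      ] -151.82144603416347
disc 2031 ((322.19293212890625, 180.9777069091797), (59.78489685058594, 61.11061096191406), 81.63609313964844) [0.5092974  0.10814949 0.054     ]
disc2 3522 ((322.79571533203125, 204.98854064941406), (78.55262756347656, 109.47721862792969), 0.9845453500747681) [0.48790629 0.09541625 0.054     ]Traceback (most recent call last):
  File "<stdin>", line 13, in <module>
cv2.error: OpenCV(4.12.0) /io/opencv/modules/imgproc/src/shapedescr.cpp:361: error: (-201:Incorrect size of input array) There should be at least 5 points to fit the ellipse in function 'fitEllipseNoDirect'
```

Scaled: -9 cm is -0.15, 0.05 cm is 0.0008, -0.02 rad is -0.0064.

Request:
servo_tool(moves=[[0.0117, 0.0008, -0.05, -0.0064], [0.0117, 0.0008, -0.1, -0.0064], [0.0117, 0.0008, -0.15, -0.0064], [0.0117, 0.0008, -0.15, -0.0064], [0.0117, 0.0008, -0.15, -0.0064], [0.0117, 0.0008, -0.15, -0.0064]])

```text
time: 2.32
ee_pos: [0.5101, 0.1089, 0.1234]
tcp_rot: [180.0, -0.1, 28.1]
wrist_force: [-0.4, -0.3, 0.1]
opening: 0.0553
grasp_force: 0.0
```

Run:
```python
from h import *
o=get_obs();W=camera('wrist');cv2.imwrite('pics/w2.png',W[:,:,::-1]);C=cam('wrist',o)
print(o['time'],o['ee_pos'],o['tcp_rot'],o['opening'])
p=proj(C,[.5095,.1085,.065]);print(p);x,y=p.astype(int);box=(x-90,max(0,y-90),x+90,min(399,y+90))
w=blobs(W,(5,150,40),(20,255,255),box)[0];h=cv2.minAreaRect(w[3].astype(np.int32));print('wing',w[0],w[1],h)
for z in(.054,.069,.084):
    v=plane(C,w[0]+10*w[2],z)-plane(C,w[0]-10*w[2],z);print(z,plane(C,w[0],z),np.degrees(np.arctan2(v[1],v[0])))
for b in blobs(W,(100,0,60),(180,70,255),box,300)[:2]:
    e=cv2.fitEllipse(cv2.convexHull(b[3].astype(np.int32)));print('disc',b[1],e,plane(C,e[0],.054))
    s=np.load('w1.npy');C1=cam('wrist',dict(ee_pos=s[:3],tcp_rot=s[3:]));print('tri',tri([C,C1],[e[0],(322.19,180.98)]))
cv2.imwrite('pics/w2c.png',W[:,:,::-1])
```

```text
2.3167 [0.51007741 0.10892833 0.12338797] [ 1.79967353e+02 -1.17648044e-01  2.81259993e+01] 0.055281240850812915
[318.34369628 220.08391226]
wing [318.5273523  224.12035011] 1371 ((318.5, 225.5), (67.0, 31.0), 90.0)
0.054 [0.50347316 0.10521564 0.054     ] -151.4989233989793
0.069 [0.50821997 0.10765036 0.069     ] -151.4989233989791
0.084 [0.51296678 0.11008507 0.084     ] -151.49892339897926
disc 3719 ((318.55718994140625, 215.2789764404297), (80.26425170898438, 83.45922088623047), 88.44921112060547) [0.50947684 0.10838688 0.054     ]
tri (array([0.50895533, 0.10804205, 0.05210795]), np.float64(7.008215200971447e-05))
```

View pics/w2.png

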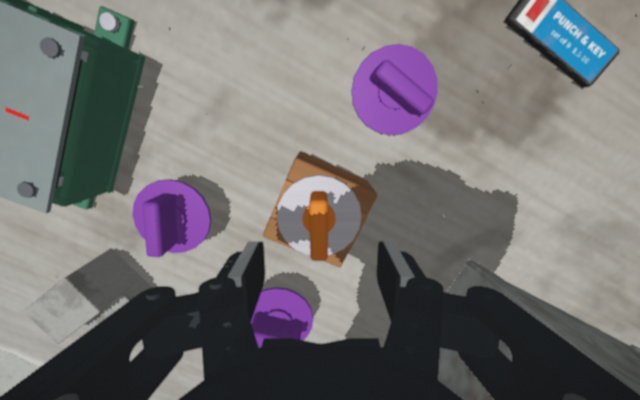

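The flange disc is at (319,215) and lined up. Triangulated height is 0.052 against 0.054 expected. Going down and gripping.

Scaled: -6.2 cm is -0.1033, -0.05 cm is -0.0008, 0.005 rad is 0.0016.

Request:
servo_tool(moves=[[-0.0017, -0.0008, -0.0333, 0.0016], [-0.0017, -0.0008, -0.0667, 0.0016], [-0.0017, -0.0008, -0.0867, 0.0016], [-0.0017, -0.0008, -0.1, 0.0016], [-0.0017, -0.0008, -0.1033, 0.0016], [-0.0017, -0.0008, -0.1033, 0.0016], [-0.0017, -0.0008, -0.1033, 0.0016], [-0.0017, -0.0008, -0.1033, 0.0016]])

```text
time: 3.03
ee_pos: [0.5091, 0.109, 0.0604]
tcp_rot: [180.0, -0.1, 28.5]
wrist_force: [-1.2, 0.6, -0.3]
opening: 0.0554
grasp_force: 0.0
```

Request:
servo_tool(moves=[[0, 0, 0, 0], [0, 0, 0, 0], [0, 0, 0, 0], [0, 0, 0, 0], [0, 0, 0, 0], [0, 0, 0, 0], [0, 0, 0, 0], [0, 0, 0, 0]], claw=1, force=80)

```text
time: 3.7
ee_pos: [0.5088, 0.1089, 0.0597]
tcp_rot: [180.0, -0.0, 28.5]
wrist_force: [-1.7, -0.4, 5.1]
opening: 0.0105
grasp_force: 79.5
```

Scaled: 11 cm is 0.1833, 9 cm is 0.15.

Request:
servo_tool(moves=[[0, 0, 0.0167, 0], [0, 0, 0.05, 0], [0, 0, 0.1, 0], [0, 0, 0.15, 0], [0, 0, 0.1833, 0], [0, 0, 0.1833, 0], [0, 0, 0.1833, 0]])

```text
time: 4.28
ee_pos: [0.509, 0.109, 0.1704]
tcp_rot: [180.0, -0.1, 28.5]
wrist_force: [-0.1, -0.8, -0.6]
opening: 0.0109
grasp_force: 78.7
```

Run:
```python
from h import *
o=get_obs();W=camera('wrist');C=cam('wrist',o)
print(o)
cv2.imwrite('pics/w3.png',W[:,:,::-1])
print('tcp-10 proj',proj(C,o['ee_pos']-[0,0,.0097]))
for n,lo,hi in(('red',(0,120,100),(6,255,255)),('red2',(172,120,100),(180,255,255)),('white',(0,0,190),(180,30,255))):
    for b in blobs(W,lo,hi,(0,0,200,250),10):print(n,b[0],b[1],plane(C,b[0],.068))
```

```text
{'time': 4.2833, 'q': array([ 1.20831112e+01,  7.64044963e-03, -1.81048142e+00,  8.80737967e+01,
        3.90469760e-04,  1.63617160e+02]), 'qd': array([ 0.05471946,  1.02798178, -2.92192455, -1.08481149,  0.0112526 ,
       -0.01813212]), 'joint_efforts': array([-1.86103658e-03, -4.98112714e+01,  5.01899815e+01,  3.49989133e-01,
       -3.56207393e-04, -1.04937652e-05]), 'ee_pos': array([0.50901681, 0.10896881, 0.17042268]), 'tcp_rot': array([ 1.79969890e+02, -1.03803321e-01,  2.84659788e+01]), 'wrist_force': array([-0.14475779, -0.80138117, -0.56672794]), 'torque': array([-0.05686981, -0.02838213,  0.05571787]), 'grasp_force': 78.66052508354187, 'opening': 0.010883506147075525}
tcp-10 proj [317.59576515 248.10474663]
red [ 75.68333333 111.45      ] 60 [0.48375308 0.30676418 0.068     ]
white [27.01978022 92.18021978] 455 [0.47993701 0.34306218 0.068     ]
white [143.96521739  34.73913043] 115 [0.55915533 0.27897048 0.068     ]
white [22.40243902 21.13414634] 82 [0.52619366 0.35810647 0.068     ]
white [  3.80597015 144.19402985] 67 [0.4325533  0.34929153 0.068     ]
```

View pics/w3.png

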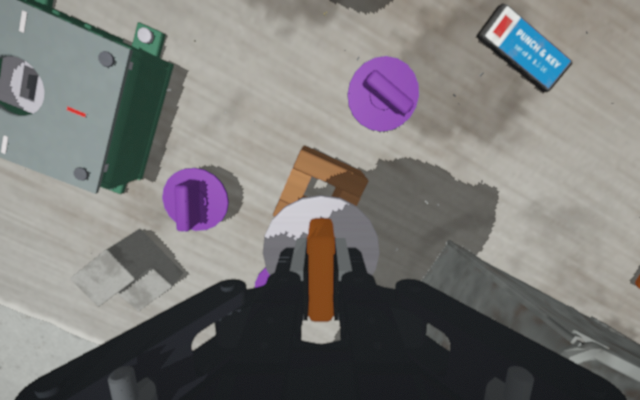

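The stud is held straight in the jaws, with the stand empty below it. For the last joint's range the tool needs yaw ≈ 185° at the housing, so I'll turn +157° while carrying it over to a viewing place.

Scaled: 24.5 cm is 0.4083, 2.6 cm is 0.0433, 0.48 rad is 0.1528.

Request:
servo_tool(moves=[[-0.0167, 0.0333, 0.0333, 0.0382], [-0.0333, 0.0667, 0.05, 0.0764], [-0.0333, 0.1, 0.05, 0.1146], [-0.0333, 0.1333, 0.05, 0.1528], [-0.0333, 0.1667, 0.05, 0.191], [-0.0333, 0.2, 0.05, 0.2292], [-0.0333, 0.2333, 0.05, 0.2674], [-0.0333, 0.2667, 0.05, 0.3056], [-0.0333, 0.3, 0.05, 0.3438], [-0.0333, 0.3333, 0.05, 0.382], [-0.0333, 0.3667, 0.05, 0.4202], [-0.0167, 0.4, 0.05, 0.4584], [0, 0.4083, 0.05, 0.4966], [0.0167, 0.4083, 0.05, 0.5348], [0.0333, 0.4083, 0.05, 0.573], [0.0433, 0.4083, 0.05, 0.6112], [0.0433, 0.4083, 0.05, 0.6494], [0.0433, 0.4083, 0.05, 0.6875], [0.0433, 0.4083, 0.05, 0.7257], [0.0433, 0.4083, 0.05, 0.7639]])

```text
time: 6.0
ee_pos: [0.534, 0.3535, 0.1971]
tcp_rot: [-179.9, -0.1, 166.3]
wrist_force: [0.3, -0.1, -1.2]
opening: 0.0106
grasp_force: 78.6
```

Scaled: 0.335 rad is 0.1066.

Request:
servo_tool(moves=[[0, 0, 0, 0.0382], [0, 0, 0, 0.0764], [0, 0, 0, 0.1066], [0, 0, 0, 0.1066], [0, 0, 0, 0.1066], [0, 0, 0, 0.1066]])

```text
time: 6.5
ee_pos: [0.5343, 0.3537, 0.1983]
tcp_rot: [-180.0, -0.1, -175.0]
wrist_force: [-0.7, -0.3, -1.4]
opening: 0.0102
grasp_force: 78.6
```

Run:
```python
from h import *
o=get_obs();W=camera('wrist');C=cam('wrist',o)
print(o['time'],o['q'],o['ee_pos'],o['tcp_rot'],o['grasp_force'])
np.save('w4.npy',np.r_[o['ee_pos'],o['tcp_rot']])
cv2.imwrite('pics/w4.png',W[:,:,::-1])
for n,lo,hi in(('red',(0,120,100),(6,255,255)),('red2',(172,120,100),(180,255,255)),('white',(0,0,170),(180,40,255))):
    for b in blobs(W,lo,hi,(0,0,640,250),20):print(n,b[0],b[1],plane(C,b[0],.068))
```

```text
6.5 [ 3.35031874e+01  1.74031276e+01  2.07912924e+01  9.34802971e+01
 -9.79472408e-04  2.85210891e+01] [0.53426888 0.35366176 0.19826813] [-1.79955148e+02 -8.04835673e-02 -1.75017932e+02] 78.59016537666321
red [272.84090909 130.97727273] 44 [0.48381844 0.306499   0.068     ]
red [381.         130.04651163] 43 [0.47489146 0.399868   0.068     ]
white [453.6599729  182.46630529] 16234 [0.51511933 0.47193226 0.068     ]
white [340.10114416  35.30572082] 2185 [0.40423152 0.35686553 0.068     ]
white [323.68402778 129.43055556] 1152 [0.47868627 0.3503303  0.068     ]
white [146.65539906 227.96056338] 1065 [0.58361528 0.19171636 0.068     ]
white [305.43010753  17.27150538] 744 [0.3937913  0.32818984 0.068     ]
white [ 99.67408585 193.61526232] 629 [0.55360087 0.15091342 0.068     ]
white [248.27901786 239.78348214] 448 [0.58727318 0.28774646 0.068     ]
white [223.80057803 104.60982659] 346 [0.4656017  0.26402532 0.068     ]
white [570.3129771   93.46946565] 262 [0.43136544 0.55417759 0.068     ]
white [227.43829787  82.04680851] 235 [0.44733318 0.26698599 0.068     ]
white [ 97.13425926
[... 1565 characters left out ...]
9394  64.75757576] 33 [0.43373058 0.26976662 0.068     ]
white [221.10344828  64.13793103] 29 [0.43395931 0.26171176 0.068     ]
white [266.10344828  14.82758621] 29 [0.39476713 0.29710557 0.068     ]
white [ 56.22222222 199.55555556] 27 [0.56279792 0.11041121 0.068     ]
white [555.55555556 108.2962963 ] 27 [0.44411278 0.54528271 0.068     ]
white [31.81481481 85.81481481] 27 [0.46448208 0.10399217 0.068     ]
white [59.34615385 84.15384615] 26 [0.46116031 0.12712414 0.068     ]
white [550.26086957 224.82608696] 23 [0.54733709 0.57073199 0.068     ]
white [170.69565217  10.13043478] 23 [0.39798431 0.22211832 0.068     ]
white [199.40909091  19.13636364] 22 [0.40238097 0.24453812 0.068     ]
```

View pics/w4.png

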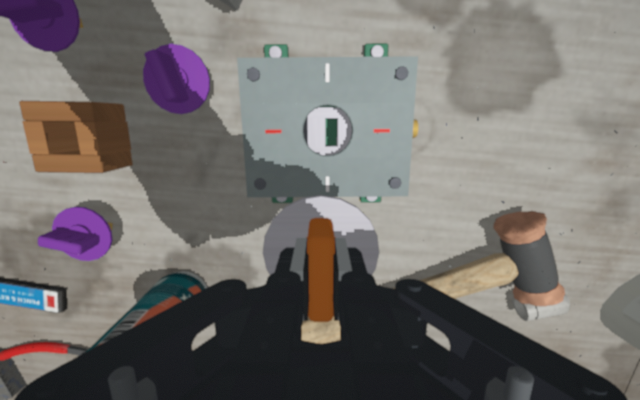

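This view shows the panel with red marks at (273,131) and (381,130), and white marks at (327,72) and (327,180). The dark slot is at about (332,132), inside the hole centred at (324,130).

Run:
```python
from h import *
W=cv2.imread('pics/w4.png')[:,:,::-1].copy();s=np.load('w4.npy');C=cam('wrist',dict(ee_pos=s[:3],tcp_rot=s[3:]))
hsv=cv2.cvtColor(W,cv2.COLOR_RGB2HSV)
print(hsv[132,300:355,2])
for lo in(60,90):
  for b in blobs(W,(0,0,0),(180,255,lo),(312,110,345,153),30)[:2]:
    r=cv2.minAreaRect(b[3].astype(np.int32));print(b[0],b[1],r,plane(C,b[0],.051))
c=np.array([.4788,.3532]);a=np.radians(5.4);Rm=np.array([[np.cos(a),np.sin(a)],[-np.sin(a),np.cos(a)]])
for b in blobs(W,(0,0,0),(180,255,60),(312,110,345,153),30)[:1]: print('off in housing mm',Rm@(plane(C,b[0],.051)[:2]-c)*1e3)
print('hole px centre',proj(C,[*c,.068]),proj(C,[*c,.051]))
```

```text
[160 154 133  97  70  63  83 150 200 214 215 214 214 215 215 217 216 216
 216 216 216 217 218 216 205 169 114  76  72  72  73  73  73  74  72  72
  84 137 192 215 219 219 219 220 220 208 167 127 120 120 116 107 115 145
 162]
[331.7625 131.525 ] 240 ((331.5, 131.5), (25.0, 9.0), 90.0) [0.48055328 0.35813548 0.051     ]
hole px centre [326.96992617 129.85974351] [326.6073208  129.10300884]
```

Slot is at world (0.4806, 0.3581), which in the housing frame is about (+2, +4.5) mm. I'm moving above it and then down to just over the plate.

Scaled: -9.3 cm is -0.155, -8.5 cm is -0.1417, 0.007 rad is 0.0022.

Request:
servo_tool(moves=[[-0.0333, 0.0033, 0, 0.0022], [-0.0667, 0.0067, 0, 0.0022], [-0.09, 0.0072, 0, 0.0022], [-0.09, 0.0072, -0.0167, 0.0022], [-0.09, 0.0072, -0.05, 0.0022], [-0.09, 0.0072, -0.0833, 0.0022], [-0.09, 0.0072, -0.1167, 0.0022], [-0.09, 0.0072, -0.1417, 0.0022], [-0.09, 0.0072, -0.155, 0.0022], [-0.09, 0.0072, -0.155, 0.0022], [-0.09, 0.0072, -0.155, 0.0022], [-0.09, 0.0072, -0.155, 0.0022]])

```text
time: 7.55
ee_pos: [0.4811, 0.3584, 0.1074]
tcp_rot: [180.0, 0.1, -174.5]
wrist_force: [-0.3, -0.9, -0.6]
opening: 0.0103
grasp_force: 78.6
```

Scaled: -1.7 cm is -0.0283, -1.6 cm is -0.0267.

Request:
servo_tool(moves=[[-0.0008, -0.0005, -0.0067, 0], [-0.0008, -0.0005, -0.0117, 0], [-0.0008, -0.0005, -0.015, 0], [-0.0008, -0.0005, -0.0183, 0], [-0.0008, -0.0005, -0.02, 0], [-0.0008, -0.0005, -0.0217, 0], [-0.0008, -0.0005, -0.0233, 0], [-0.0008, -0.0005, -0.025, 0], [-0.0008, -0.0005, -0.0267, 0], [-0.0008, -0.0005, -0.0283, 0], [-0.0008, -0.0005, -0.0283, 0], [-0.0008, -0.0005, -0.0283, 0]])

```text
time: 8.55
ee_pos: [0.4799, 0.3578, 0.0892]
tcp_rot: [-180.0, -0.0, -174.4]
wrist_force: [-1.3, -0.6, -1.3]
opening: 0.0107
grasp_force: 78.6
```

Scaled: -0.3 cm is -0.005, -0.2 cm is -0.0033.

Request:
servo_tool(moves=[[0, 0, -0.0017, 0], [0, 0, -0.0033, 0], [0, 0, -0.005, 0], [0, 0, -0.005, 0], [0, 0, -0.005, 0]])

```text
time: 8.97
ee_pos: [0.4797, 0.3578, 0.0862]
tcp_rot: [-180.0, -0.0, -174.4]
wrist_force: [-3.9, -0.3, 0.3]
opening: 0.0107
grasp_force: 78.8
```

The nose is past the plate's level with a light sideways force of −3.9 N in x. It's entering the slot, so I'll ease −x and go on down.

Scaled: -0.3 cm is -0.005, -0.2 cm is -0.0033.

Request:
servo_tool(moves=[[-0.0012, 0, 0, 0], [-0.0012, 0, -0.0017, 0], [-0.0012, 0, -0.0033, 0], [-0.0012, 0, -0.005, 0], [-0.0012, 0, -0.005, 0], [-0.0012, 0, -0.005, 0]])

```text
time: 9.47
ee_pos: [0.4792, 0.3578, 0.083]
tcp_rot: [-180.0, -0.0, -174.4]
wrist_force: [-1.8, -0.0, -1.7]
opening: 0.0101
grasp_force: 78.7
```

Request:
servo_tool(moves=[[-0.0005, 0, -0.0017, 0], [-0.0005, 0, -0.0033, 0], [-0.0005, 0, -0.005, 0], [-0.0005, 0, -0.0067, 0], [-0.0005, 0, -0.0083, 0], [-0.0005, 0, -0.01, 0], [-0.0005, 0, -0.0108, 0], [-0.0005, 0, -0.0108, 0], [-0.0005, 0, -0.0108, 0]])

```text
time: 10.22
ee_pos: [0.4791, 0.3579, 0.0773]
tcp_rot: [180.0, 0.0, -174.4]
wrist_force: [-3.2, -1.1, 4.1]
opening: 0.0105
grasp_force: 79.4
```

Scaled: -0.7 cm is -0.0117, -0.6 cm is -0.01.

Request:
servo_tool(moves=[[0, 0, -0.0017, 0], [0, 0, -0.0033, 0], [0, 0, -0.005, 0], [0, 0, -0.0067, 0], [0, 0, -0.0083, 0], [0, 0, -0.01, 0], [0, 0, -0.0117, 0], [0, 0, -0.0117, 0], [0, 0, -0.0117, 0], [0, 0, -0.0117, 0]])

```text
time: 11.05
ee_pos: [0.4791, 0.3579, 0.071]
tcp_rot: [180.0, 0.1, -174.4]
wrist_force: [-4.9, -2.8, 9.9]
opening: 0.0104
grasp_force: 80.3
```

Scaled: -0.19 cm is -0.0032, -0.15 cm is -0.0025.

Request:
servo_tool(moves=[[0, 0, -0.0008, 0], [0, 0, -0.0017, 0], [0, 0, -0.0025, 0], [0, 0, -0.0032, 0], [0, 0, -0.0032, 0], [0, 0, -0.0032, 0]])

```text
time: 11.55
ee_pos: [0.4792, 0.3579, 0.0694]
tcp_rot: [180.0, 0.1, -174.4]
wrist_force: [-5.5, -3.8, 12.9]
opening: 0.0105
grasp_force: 80.5
```

Pressed to about 8 mm. Now a cautious start to the clockwise turn.

Scaled: -0.4 rad is -0.1273.

Request:
servo_tool(moves=[[0, 0, 0, -0.0159], [0, 0, 0, -0.0318], [0, 0, 0, -0.0477], [0, 0, 0, -0.0637], [0, 0, 0, -0.0796], [0, 0, 0, -0.0955], [0, 0, 0, -0.1114], [0, 0, 0, -0.1273], [0, 0, 0, -0.1273]])

```text
time: 12.3
ee_pos: [0.4805, 0.3586, 0.07]
tcp_rot: [179.8, 0.2, 162.5]
wrist_force: [-0.3, -0.1, 11.3]
opening: 0.0103
grasp_force: 80.5
```

```bash
python3 -c "
from h import *
o=get_obs();print(o['torque'],o['q'],o['wrist_force'],o['tcp_rot'])"
```

```text
[-0.22320678  0.15269693 -0.12055523] [ 3.67474254e+01  1.13436879e+01 -6.63069254e-01  7.77306240e+01
 -3.42139943e-02  5.42878302e+01] [-0.33542317 -0.0956955  11.29944056] [179.80673447   0.18107408 162.45921142]
```

Scaled: -0.05 cm is -0.0008, -1.08 rad is -0.3438.

Request:
servo_tool(moves=[[0, 0, -0.0008, -0.0191], [0, 0, -0.0008, -0.0382], [0, 0, -0.0008, -0.0573], [0, 0, -0.0008, -0.0764], [0, 0, -0.0008, -0.0955], [0, 0, -0.0008, -0.1146], [0, 0, -0.0008, -0.1337], [0, 0, -0.0008, -0.1528], [0, 0, -0.0008, -0.1719], [0, 0, -0.0008, -0.191], [0, 0, -0.0008, -0.2101], [0, 0, -0.0008, -0.2292], [0, 0, -0.0008, -0.2483], [0, 0, -0.0008, -0.2674], [0, 0, -0.0008, -0.2865], [0, 0, -0.0008, -0.3056], [0, 0, -0.0008, -0.3247], [0, 0, -0.0008, -0.3438], [0, 0, -0.0008, -0.3438]])

```text
time: 13.88
ee_pos: [0.4812, 0.3592, 0.0699]
tcp_rot: [179.6, -0.2, 100.6]
wrist_force: [2.0, 2.9, 12.2]
opening: 0.0103
grasp_force: 80.5
```

```bash
python3 -c "
from h import *
o=get_obs();print(o['torque'],o['q'],o['wrist_force'],o['tcp_rot'])"
```

```text
[ 0.43398014 -0.24467687 -0.03565493] [ 3.67522571e+01  1.13478088e+01 -6.62693187e-01  7.76021855e+01
 -1.87872319e-02  1.16196630e+02] [ 2.03473018  2.9044603  12.21813324] [ 1.79644176e+02 -1.54122068e-01  1.00556042e+02]
```

Scaled: -0.09 rad is -0.0286.

Request:
servo_tool(moves=[[0, 0, 0, -0.0095], [0, 0, 0, -0.0191], [0, 0, 0, -0.0286], [0, 0, 0, -0.0318], [0, 0, 0, -0.035], [0, 0, 0, -0.0382], [0, 0, 0, -0.0382]])

```text
time: 14.47
ee_pos: [0.4806, 0.3593, 0.0698]
tcp_rot: [179.7, -0.2, 93.9]
wrist_force: [0.3, 2.8, 13.4]
opening: 0.0106
grasp_force: 80.6
```

```bash
python3 -c "
from h import *
o=get_obs();print(o['torque'],o['wrist_force'],o['tcp_rot'])"
```

```text
[0.34414069 0.13312793 0.15837933] [ 0.28355353  2.81159694 13.37966092] [179.72949867  -0.19581385  93.88595397]
```

Scaled: -0.04 rad is -0.0127.

Request:
servo_tool(moves=[[0, 0, 0, -0.0064], [0, 0, 0, -0.0127], [0, 0, 0, -0.0159], [0, 0, 0, -0.0159]])

```text
time: 14.8
ee_pos: [0.4803, 0.3593, 0.0698]
tcp_rot: [179.8, -0.2, 91.0]
wrist_force: [-0.9, 2.2, 13.2]
opening: 0.0103
grasp_force: 80.6
```

```bash
python3 -c "
from h import *
o=get_obs();print(o['torque'],o['wrist_force'],o['tcp_rot'])"
```

```text
[0.34803073 0.39361065 0.19405552] [-0.92536342  2.23740588 13.21143239] [179.77207261  -0.20995115  91.0270691 ]
```

That's a light stop (torque 0.19 N m) at about 94° of turn. I'll ease back 2° and let it up into the notch.

Scaled: 0.4 cm is 0.0067, 0.35 cm is 0.0058, 0.04 rad is 0.0127.

Request:
servo_tool(moves=[[0, 0, 0, 0.0095], [0, 0, 0.0008, 0.0127], [0, 0, 0.0017, 0.0159], [0, 0, 0.0025, 0.0159], [0, 0, 0.0033, 0.0159], [0, 0, 0.0042, 0.0159], [0, 0, 0.005, 0.0159], [0, 0, 0.0058, 0.0159], [0, 0, 0.0067, 0.0159], [0, 0, 0.0067, 0.0159]])

```text
time: 15.63
ee_pos: [0.4801, 0.3592, 0.0731]
tcp_rot: [179.8, -0.2, 93.9]
wrist_force: [-0.2, 3.5, 8.5]
opening: 0.0107
grasp_force: 79.9
```

```bash
python3 -c "
from h import *
o=get_obs();print(o['torque'],o['wrist_force'],o['tcp_rot'])"
```

```text
[ 0.63423873  0.29086616 -0.04033685] [-0.15123087  3.53136465  8.46212806] [ 1.79810203e+02 -1.75463244e-01  9.39150994e+01]
```

Scaled: 0.2 cm is 0.0033, 0.15 cm is 0.0025.

Request:
servo_tool(moves=[[0, 0, 0.0008, 0], [0, 0, 0.0017, 0], [0, 0, 0.0025, 0], [0, 0, 0.0033, 0], [0, 0, 0.0033, 0], [0, 0, 0.0033, 0]])

```text
time: 16.13
ee_pos: [0.4801, 0.3592, 0.0747]
tcp_rot: [179.8, -0.2, 93.9]
wrist_force: [0.3, 4.9, 7.2]
opening: 0.0107
grasp_force: 79.8
```

Scaled: 0.08 cm is 0.0013, 0.06 cm is 0.001.

Request:
servo_tool(moves=[[0, 0, 0.0005, 0], [0, 0, 0.001, 0], [0, 0, 0.0013, 0], [0, 0, 0.0013, 0]])

```text
time: 16.47
ee_pos: [0.48, 0.3592, 0.0748]
tcp_rot: [179.9, -0.1, 93.9]
wrist_force: [1.7, 6.0, 2.3]
opening: 0.0104
grasp_force: 79.0
```

The force fell sharply while height stayed the same, so the notch is holding. Letting go and rising.

Request:
servo_tool(moves=[[0, 0, 0, 0], [0, 0, 0, 0], [0, 0, 0, 0], [0, 0, 0, 0], [0, 0, 0, 0], [0, 0, 0, 0]], claw=0.5)

```text
time: 16.97
ee_pos: [0.479, 0.3577, 0.0741]
tcp_rot: [-180.0, 0.0, 93.9]
wrist_force: [-0.7, -0.2, -0.5]
opening: 0.0429
grasp_force: 0.0
```

Scaled: 12 cm is 0.2, 9 cm is 0.15.

Request:
servo_tool(moves=[[0, 0, 0.0167, 0], [0, 0, 0.05, 0], [0, 0, 0.1, 0], [0, 0, 0.15, 0], [0, 0, 0.2, 0], [0, 0, 0.2, 0], [0, 0, 0.2, 0], [0, 0, 0.2, 0]])

```text
time: 17.63
ee_pos: [0.479, 0.3578, 0.1942]
tcp_rot: [180.0, -0.0, 93.9]
wrist_force: [0.1, 0.9, 0.0]
opening: 0.0428
grasp_force: 0.0
```

Run:
```python
from h import *
o=get_obs();W=camera('wrist');C=cam('wrist',o);print(o['time'],o['ee_pos'],o['tcp_rot'],o['opening'],o['wrist_force'])
cv2.imwrite('pics/w5.png',W[:,:,::-1])
S=camera('scene');w=blobs(W,(5,150,40),(20,255,255),(220,100,420,300))[0]
v=plane(C,w[0]+10*w[2],.1)-plane(C,w[0]-10*w[2],.1);print(plane(C,w[0],.085),np.degrees(np.arctan2(v[1],v[0])))
T=camera('top');bt=blobs(T,(5,150,40),(20,255,255),(235,215,270,250));bs=blobs(S,(5,150,40),(20,255,255),(240,195,285,245))
if bt and bs:print(bt[0][:2],bs[0][:2],tri([cam('top'),cam('scene')],[bt[0][0],bs[0][0]]))
```

```text
17.6333 [0.47902282 0.35783663 0.19421271] [ 1.79990910e+02 -3.95261335e-03  9.38950529e+01] 0.042831226904069666 [0.12425373 0.8781074  0.00893485]
[0.48149608 0.35647889 0.085     ] -85.90356983642162
(array([247.71, 229.55]), 100) (array([257.13108614, 220.90262172]), 267) (array([0.47821804, 0.3577343 , 0.08414019]), np.float64(0.0006975242826924498))
```

View pics/w5.png

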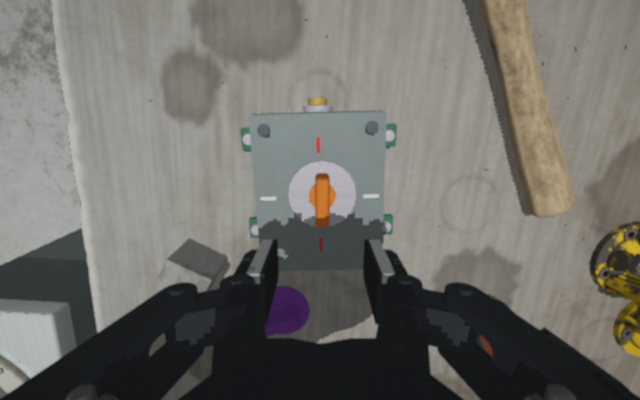

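The flange disc at (322,195) has its wing along the red marks. Wing height is 0.084, which equals 65 + 19 mm, so it's locked. Handing in.

```bash
python3 -c "
from workcell import *
print(job_done())"
```

```text
the job is handed in; nothing more can be done
None
```

The job is handed in at about 18 s: the orange stud is locked in its notch with its wing along the red marks, released, and the can, step block and wallet were never approached; the hand-in call returned no verdict.

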